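# Index a swivel brush rack to the next brush

### The arm

A 6-joint arm with a two-finger parallel gripper is mounted at the origin on the work surface. World frame = base frame: x ahead of the robot, y to its left, z up, the work surface at z = 0. Lengths are in m, angles in rad, forces in N, time in s.
With the tool pointing down it reaches from about 0.35 to 0.85 m from the base axis. Payload 8.1 kg.
Tool frame: the origin (TCP) lies at the very end of the fingers, on their centre line; the grasp point (between the pads) lies 19 mm behind it; x points along the fingers, z is the direction in which the jaws open and shut, and the axes are right-handed (so a half turn about x gives the same grasp; the last joint's range is limited). The gripper opens to 93 mm and grips with 3 to 60 N. Pads are 15 mm wide; open, the fingers measure 128 mm over their backs; the gripper's body (75 mm by 188 mm) begins 65 mm behind the grasp point.
Start: joints at [-1.204, 0.13, 1.488, -0, 1.523, -0.085], TCP at [0.262, -0.54, 0.219] pointing down, gripper open.
Joint ranges: [-2.96, 2.96], [-0.89, 2.26], [0.02, 2.5], [-1.34, 4.48], [0, 2.73], [-2.66, 2.66]. Speed limits (rad/s): [2.39, 2.39, 2.79, 3.14, 3.14, 3.14].

### API

Orientations are given as [roll, pitch, yaw] about the fixed x, y, z axes, in that order (R = Rz(yaw) Ry(pitch) Rx(roll)).
In Python, from bench import r gives the robot as it stands.
- The arm moves only by the tool move_arm, never from a script. Its argument "moves" is a list of rows, each a list of 7 numbers: the turn, a rotation vector about the tool's x, y, z in degrees, then the shift along the tool's x, y, z in cm, then the gripper command: -1 is shut, 1 is fully open, values between are in proportion. A call has 1 to 20 rows; each row shifts and turns the commanded pose from where the row before left it, along the tool's axes as they then stand; what a row does not reach is not made up. A row lasts 1/12 s, in which the tool goes at most 41.7 mm and 7.16 degrees, less where a joint would pass 70% of its speed; a pose out of reach is approached as far as the arm can. A call with a gripper value outside its range is refused whole. The fingers move at their own pace and stop on an object; "grip_force" is the grip in N (left out, the last holds). Time passes only in rows, so rows that do not move let the fingers close. It gives the time, the measured TCP pose, the force and the opening at its end, in the units of the state.
- r.sense(): the state, without advancing time (a new reading comes with each control period).
- r.grab_frame(name): name is "scene" or "top"; returns a dict with "color" (420x560x3 uint8, red, green, blue), "mtx" (3x3 intrinsics, pixels), "view" (4x4, takes a point from world to camera coordinates). Camera axes: x right, y down, z forward; pixel columns grow to the right and rows downward; lengths in m; the calibration is good to about 2 mm. A picture is of the moment at which its call begins. There is no depth.
- r.finish_job(): hands the job in, once; it reports no verdict.
The state is a dict: "t": time; "joints": joint angles; "joint_velocities": joint speeds; "joint_torque": joint torques, N m; "tool_pos": TCP position; "orientation": TCP orientation; "contact_force": force on the tool from outside, world axes, zero at the start; "torque": the same for the moment, N m; "finger_gap": finger opening in m.
Only numpy, scipy, OpenCV 4.12 (cv2) and the standard library are available. Lean on these libraries where they do the work, as an engineer would, in place of code of your own. Each camera call takes 0.05 s, during which the arm holds its last target. There are 200 camera calls.

### The job

The clear brush rack turns on its round grey base and is locked by a spring pin under the orange knob. Pull the knob up to draw the pin, swing the rack a quarter turn so that the red-handled brush comes to the yellow pointer of the base, then let the pin drop fully into the hole there and let go. Keep the brushes standing in their pockets and do not disturb the dish, the shoehorn or the black polish box.

Things in the scene. Friction and masses are not known exactly. Their poses are not given: they have to be found in the camera images.
- base: fixed round grey base, 280 mm across, 30 high. Origin: centre of its underside, on the swivel axis; its +x points to the yellow pointer on its rim (which reaches 183 mm from the axis), z up. Four 13 mm index holes with brass rims lie in its top, 115 mm from the axis towards its +x, +y, -x and -y. The pin starts in the -x hole, on the side away from the pointer.
- front (a point): point on the base, 36 mm from the swivel axis towards the yellow pointer, 44 mm above the shelf: where the underside of the brush that faces the pointer stands. Axes as the base.
- axis (a point): swivel axis at the base's top, 30 mm above the shelf. The rack on it: white disc 164 mm across, four clear pockets (28 mm square inside, rims 90 mm above the shelf) centred 36 mm from the axis, and an aluminium arm 34 wide reaching 136 mm from the axis, which carries the pin in a dark housing (28 across, top 84 mm above the shelf, 115 mm from the axis).
- rack (a joint): turn of the rack about the vertical axis (rad): 0 at the start, positive anticlockwise from above, stops at -2 and 2. Holes at 0, 1.571 and -1.571. It turns with 0.12 N m of friction, stays where left, and is locked (about 0.015 rad of play) while the pin is in a hole. Red brush on the base's +y side: turn to -1.571; on the -y side: to 1.571.
- pin (a joint): lift of the pin and knob (m): 0 = dropped home in a hole, 0.014 = tip level with the base's top (clear of the hole above that), 0.022 = stop. A spring pulls it down with 5.4 N at 0, 9.4 N at the stop. Let go between holes it rests on the base's top at 0.014; brought over a hole it drops in by itself (round tip, 1.5 mm clearance each side).
- knob_mid (a point): middle of the orange knob, an upright cylinder of diameter 28, 34 high, 115 mm from the swivel axis on the pin. Pin home: its underside is 97, its middle 114, its top 131 mm above the shelf. It spins freely on the pin. Under it are 13 mm of bare 9 mm stem, then the housing.
- brush_red: brush standing loose, bristles down, in a pocket of the rack: red handle (15 thick, 22 mm ball end) up, aluminium collar and dark bristles below, 122 mm long, about 45 g. Origin: centre of its underside, 44 mm above the shelf; z along the handle, up. At the start it is in the pocket on the base's +y or -y side.
- brush_white: brush standing loose, bristles down, in a pocket of the rack: white handle (15 thick, 22 mm ball end) up, aluminium collar and dark bristles below, 122 mm long, about 45 g. Origin: centre of its underside, 44 mm above the shelf; z along the handle, up.
- brush_black: brush standing loose, bristles down, in a pocket of the rack: black handle (15 thick, 22 mm ball end) up, aluminium collar and dark bristles below, 122 mm long, about 45 g. Origin: centre of its underside, 44 mm above the shelf; z along the handle, up.
- brush_green: brush standing loose, bristles down, in a pocket of the rack: green handle (15 thick, 22 mm ball end) up, aluminium collar and dark bristles below, 122 mm long, about 45 g. Origin: centre of its underside, 44 mm above the shelf; z along the handle, up.
- dish: blue ceramic dish, 110 mm across, 35 high, loose; origin: centre of its underside.
- shoehorn: flat chrome shoehorn, 175 x 36 x 9 mm, loose; origin: near its middle, underside.
- polish_box: black plastic box, 45 x 75 x 85 mm with a spout and grey twist cap on top (110 mm in all), loose; origin: centre of its underside.
There are look-alikes about, which are no part of the job. There is more than one size of the brush_green; the job needs the smaller.

How it is judged:
On the way, in this order (a step that is already met when the one before it is completed fails the run):
1. the pin is drawn clear of its hole while the rack still stands at its start (value of joint pin above 0.0125 m and value of joint rack between -0.3 and 0.3 rad), for 0.02 s.
2. the red brush has been swung more than a third of the way to the pointer by turning the rack (horizontal distance between brush_red and front below 0.034 m and (value of joint rack above 0.6 rad or value of joint rack below -0.6 rad) and value of joint pin above 0.008 m), for 0.02 s.
At the end, for the whole second after the job is handed in: The red brush stands at the yellow pointer (its underside within 10 mm of the site front, seen from above), the rack having turned a quarter turn, the pin is dropped into the hole there (lift under 3 mm), the rack is at rest, and all four brushes stand in their pockets (within 0.25 rad of upright) (horizontal distance between brush_red and front below 0.01 m and value of joint pin below 0.003 m and (value of joint rack above 1.5 rad or value of joint rack below -1.5 rad) and velocity of joint rack between -0.05 and 0.05 rad/s and angle between each of brush_red, brush_white, brush_black, brush_green's own z axis and vertical below 0.25 rad); the robot touches nothing.
It fails at once if a brush is lifted (underside more than 25 mm above its place) or tipped beyond 0.5 rad (height (world z) of any of brush_red, brush_white, brush_black, brush_green above 0.069 m or angle between any of brush_red, brush_white, brush_black, brush_green's own z axis and vertical above 0.5 rad).
It fails at once if the dish, the shoehorn or the polish box is moved by more than 20 mm (distance of any of dish, shoehorn, polish_box from where it was at the start of the episode above 0.02 m).
It also fails if it takes over 38 s, if anything falls off the work surface, if the arm or the gripper's body presses on something with over 40 N, if the wrist force passes 120 N, or if a joint passes its speed limit or range.

## Working session

There is one attempt and no reset: what is moved stays moved. The work goes in short steps, Python scripts to look and compute and a tool call to move; the robot and the scene stay as the last step left them, time stands still between calls to the robot, and variables do not carry over. Pictures are saved under pics/ and viewed, about 8 in all and at most 12, crops included, and the job is handed in when it is done.

Besides the shell and the picture viewer there is one more tool, called as name([rows], argument=value, ...), one row to a line, values as JSON. move_arm: Moves the arm, as the interface text tells. Its arguments: {"type":"object","properties":{"moves":{"type":"array"},"grip_force":{"type":"number"}},"required":["moves"]}

```bash
mkdir -p pics; ls; python3 - <<'E'
from bench import r
import cv2,pickle
d={}
for n in("scene","top"):
    f=r.grab_frame(n);d[n]=f
    cv2.imwrite(f"pics/{n}0.png",cv2.resize(f["color"][:,:,::-1],(784,588),interpolation=cv2.INTER_CUBIC))
    print(n,f["mtx"].round(1).tolist(),f["view"].round(4).tolist())
pickle.dump(d,open("f0.pkl","wb"))
s=r.sense();print(s)
E
```

```text
pics
scene [[477.0, 0.0, 276.6], [0.0, 477.0, 209.8], [0.0, 0.0, 1.0]] [[-0.0592, 0.9982, -0.0129, -0.0458], [0.6765, 0.0306, -0.7358, -0.3165], [-0.734, -0.0523, -0.6771, 1.5837], [0.0, 0.0, 0.0, 1.0]]
top [[407.4, 0.0, 278.5], [0.0, 407.4, 207.6], [0.0, 0.0, 1.0]] [[0.0141, -0.9999, 0.0015, 0.0788], [-0.9967, -0.0142, -0.0804, 0.5558], [0.0804, -0.0003, -0.9968, 1.0431], [0.0, 0.0, 0.0, 1.0]]
{'t': 0.1, 'joints': array([-1.20437642e+00,  1.31105496e-01,  1.48919216e+00, -4.04898497e-05,
        1.52300871e+00, -8.53931993e-02]), 'joint_velocities': array([ 0.00051209, -0.00173102, -0.0033643 ,  0.00029174, -0.00040267,
        0.00114572]), 'joint_torque': array([ 1.20510649e-03, -5.61343575e+01, -4.93094659e+01,  7.73601746e-02,
        2.92030448e-02,  2.75837806e-06]), 'tool_pos': array([ 0.26177747, -0.5392917 ,  0.21766854]), 'orientation': array([3.07979312, 1.56908214, 1.96081187]), 'contact_force': array([-0.84683459, -0.13947122, -0.67590451]), 'torque': array([-0.02948923, -0.01035414, -0.01943332]), 'finger_gap': 0.09293508626640769}
```

View pics/scene0.png

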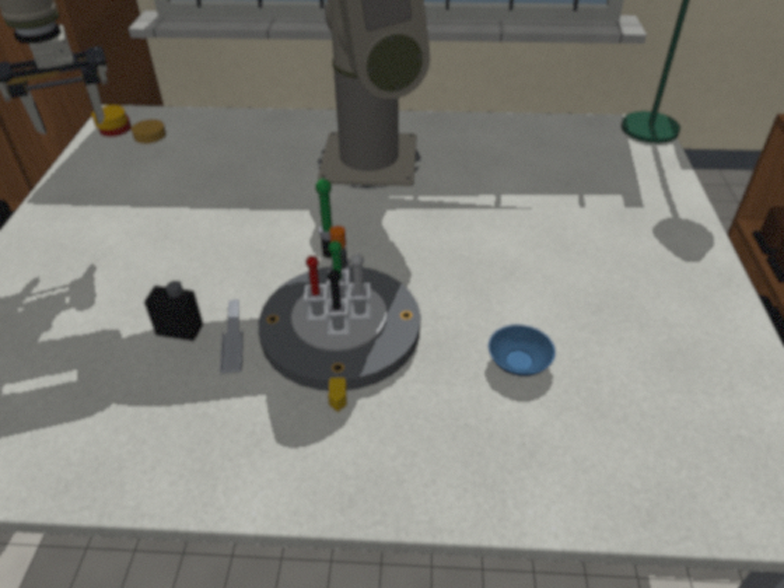

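View pics/top0.png

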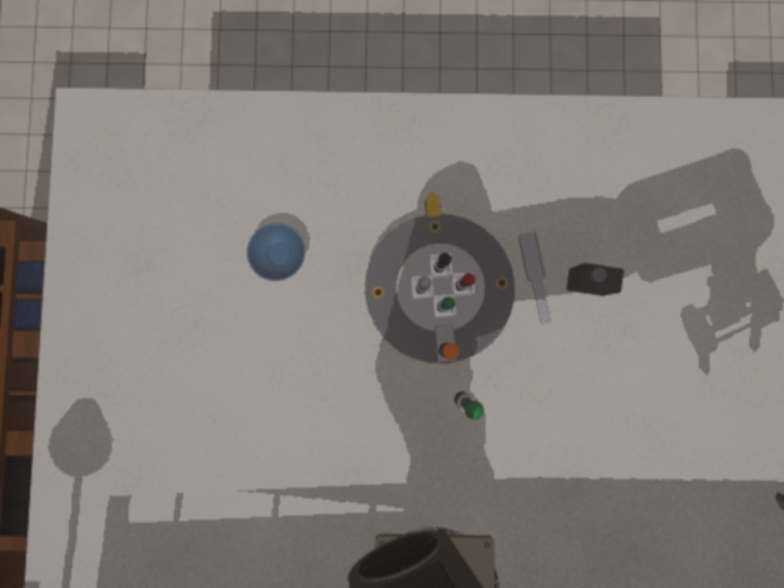

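Top view (784 px wide): the yellow pointer is at (433,205), on the far side. The orange knob is at (450,350) on the robot's side, with red at (466,282), black at (444,261), white at (424,284) and green at (448,303). There are two green brushes. The one at (448,303) stands in a rack pocket. The one at (474,408) is larger and stands free on the table, so it is the look-alike. Red is on base -y, so the rack must turn to +1.571. I'll confirm this in an enlarged crop.

```bash
python3 - <<'E'
import cv2,pickle,numpy as np
d=pickle.load(open("f0.pkl","rb"))
t=d["top"]["color"][130:310,250:400];s=d["scene"]["color"][120:300,180:320]
a=cv2.resize(t[:,:,::-1],None,fx=3.3,fy=3.3,interpolation=3)[:594,:395]
T=cv2.resize(t[:,:,::-1],(390,468),interpolation=3) if 0 else cv2.resize(t[:,:,::-1],None,fx=2.6,fy=2.6,interpolation=3)
S=cv2.resize(s[:,:,::-1],None,fx=2.8,fy=2.8,interpolation=3)
im=np.zeros((504,790,3),np.uint8);im[:T.shape[0],:T.shape[1]]=T;im[:S.shape[0],395:395+S.shape[1]]=S
cv2.imwrite("pics/crop0.png",im)
E
```

```text
(no output)
```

View pics/crop0.png

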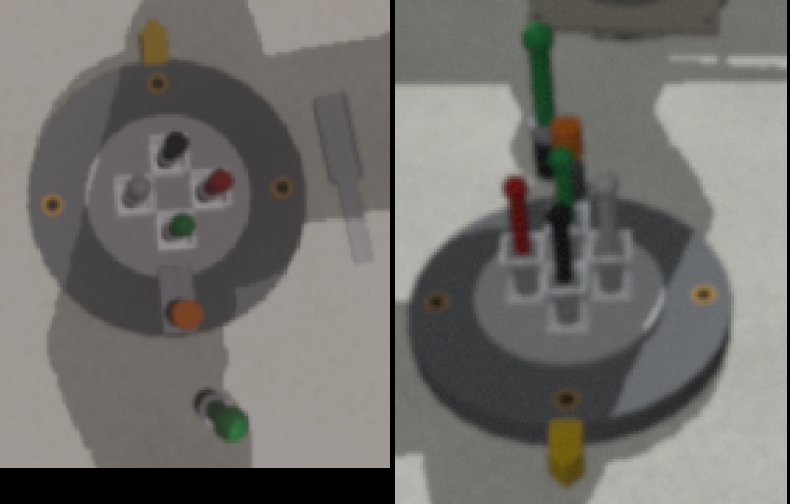

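The crop confirms it: the smaller green brush at (181,226) is in the rack, and the larger one at (231,424) stands free beyond the knob. In the left half, the holes are at (157,83), (282,187) and (52,205), and the knob top is at (187,313).

```bash
cat > h.py <<'E'
import numpy as np,pickle,cv2
d=pickle.load(open("f0.pkl","rb"))
def T(x,y):return "top",250+(x+.5)/2.6-.5,130+(y+.5)/2.6-.5
def S(x,y):return "scene",180+(x-394.5)/2.8-.5,120+(y+.5)/2.8-.5
def B(n,x,y):return n,(x+.5)/1.4-.5,(y+.5)/1.4-.5
def plane(p,z):
    n,u,v=p;K=d[n]["mtx"];V=d[n]["view"];R=V[:3,:3];c=-R.T@V[:3,3]
    w=R.T@np.linalg.solve(K,[u,v,1]);return c+w*(z-c[2])/w[2]
def tri(a,b):
    P=[d[n]["mtx"]@d[n]["view"][:3] for n in(a[0],b[0])]
    X=cv2.triangulatePoints(P[0],P[1],np.array(a[1:]),np.array(b[1:]));return (X[:3]/X[3]).ravel()
E
python3 - <<'E'
from h import *
np.set_printoptions(precision=4,suppress=True)
ht=[plane(T(*p),.03) for p in((157,83),(282,187),(52,205))]
hs=[plane(S(*p),.03) for p in((567,399),(436,301),(704,294))]
for h in(ht,hs):
    c=(h[1]+h[2])/2;x=h[0]-c;y=h[2]-h[1];print(*h,'c',c,np.linalg.norm(x),np.linalg.norm(y)/2,'yaw',np.arctan2(x[1],x[0]),np.arctan2(-y[0],y[1]))
print('knob top',plane(T(187,313),.131), plane(S(566,126),.131))
print('biggreen',tri(T(231,424),S(538,38)))
print('boxcap',tri(B("top",598,275),B("scene",175,289)))
for p in((569,264),(621,266),(619,296),(585,293)):print('box',plane(B("top",*p),.085))
from bench import r
from scipy.spatial.transform import Rotation as R
s=r.sense();print(R.from_euler('xyz',s['orientation']).as_matrix())
E
```

```text
[0.6761 0.0057 0.03  ] [ 0.5726 -0.1202  0.03  ] [0.5513 0.1095 0.03  ] c [ 0.5619 -0.0053  0.03  ] 0.1146799246451643 0.11532944546676506 yaw 0.09599174232766959 0.09260080005871686
[0.6735 0.0066 0.03  ] [ 0.5678 -0.1192  0.03  ] [0.5485 0.1115 0.03  ] c [ 0.5582 -0.0039  0.03  ] 0.11579098999020608 0.11572095179876768 yaw 0.09067410383025351 0.08339581407832894
knob top [ 0.4481 -0.0151  0.131 ] [ 0.4476 -0.0137  0.131 ]
biggreen [ 0.354  -0.0492  0.1592]
boxcap [ 0.5804 -0.2706  0.1037]
box [ 0.6016 -0.2284  0.085 ]
box [ 0.5994 -0.3201  0.085 ]
box [ 0.5462 -0.3156  0.085 ]
box [ 0.5507 -0.2559  0.085 ]
[[-0.0007  0.8997  0.4366]
 [ 0.0016  0.4366 -0.8997]
 [-1.      0.0001 -0.0017]]
```

move_arm([
  [5.15,0,0,0,0,0,1],
  [5.15,0,0,0,0,0,1],
  [5.15,0,0,0,0,0,1],
  [5.15,0,0,0,0,0,1],
  [0,0,0,0,1.4,-3.0,1],
  [0,0,0,0,1.4,-3.0,1],
  [0,0,0,0,1.4,-3.0,1],
  [0,0,0,0,1.4,-3.0,1],
  [0,0,0,0,1.4,-3.0,1],
  [0,0,0,0,1.4,-3.0,1],
  [0,0,0,0,1.4,-3.0,1],
  [0,0,0,0,1.4,-3.0,1],
  [0,0,0,0,1.4,-3.0,1],
  [0,0,0,0,1.4,-3.0,1],
  [0,0,0,0,1.4,-3.0,1],
  [0,0,0,0,1.4,-3.0,1],
  [0,0,0,0,1.4,-3.0,1],
  [0,0,0,0,1.4,-3.0,1],
  [0,0,0,0,0,0,1],
  [0,0,0,0,0,0,1],
])

```text
t: 1.77
tool_pos: [0.4186, -0.1021, 0.2183]
orientation: [-1.857, 1.57, 2.952]
contact_force: [-0.6, -0.2, 0.2]
finger_gap: 0.0929
```

```bash
cat > go.py <<'E'
from bench import r
import sys,numpy as np
from scipy.spatial.transform import Rotation as R
np.set_printoptions(precision=4,suppress=True)
s=r.sense();M=R.from_euler('xyz',s['orientation']).as_matrix()
print('t',s['t'],'pos',s['tool_pos'],'gap',s['finger_gap'],'F',s['contact_force'],'jaw deg',np.degrees(np.arctan2(M[1,2],M[0,2])),'toolx',M[:,0])
if len(sys.argv)>3: print('delta cm in tool xyz',M.T@(np.array(list(map(float,sys.argv[1:4])))-s['tool_pos'])*100)
E
python3 go.py .4455 -.0152 .098
```

```text
t 1.7667 pos [ 0.4186 -0.1021  0.2183] gap 0.09291725922035607 F [-0.6318 -0.1597  0.2009] jaw deg -84.48830685707681 toolx [-0.0005  0.0001 -1.    ]
delta cm in tool xyz [12.0344  3.5217 -8.388 ]
```

move_arm([
  [0,0,0,0,0.9,-2.1,1],
  [0,0,0,0,0.9,-2.1,1],
  [0,0,0,0,0.9,-2.1,1],
  [0,0,0,0,0.8,-2.1,1],
  [0,0,0,2,0,0,1],
  [0,0,0,2,0,0,1],
  [0,0,0,2,0,0,1],
  [0,0,0,2,0,0,1],
  [0,0,0,0,0,0,1],
  [0,0,0,0,0,0,1],
])

```text
t: 2.6
tool_pos: [0.4444, -0.0176, 0.1377]
orientation: [-1.711, 1.568, 3.092]
contact_force: [-0.5, -0.6, 0.8]
finger_gap: 0.093
```

```bash
python3 go.py .4455 -.0152 .098; python3 - <<'E'
from bench import r
import cv2,numpy as np
a=r.grab_frame("scene")["color"][120:300,180:320,::-1];b=r.grab_frame("top")["color"][130:310,250:400,::-1]
f=lambda i:cv2.resize(i,None,fx=2.6,fy=2.6,interpolation=3)
cv2.imwrite("pics/c1.png",np.hstack([f(b),f(a)]))
E
```

```text
t 2.6 pos [ 0.4444 -0.0176  0.1377] gap 0.09303522694949443 F [-0.4616 -0.6196  0.8134] jaw deg -84.79839687691918 toolx [-0.0031  0.0002 -1.    ]
delta cm in tool xyz [ 3.9692  0.1472 -0.2314]
```

View pics/c1.png

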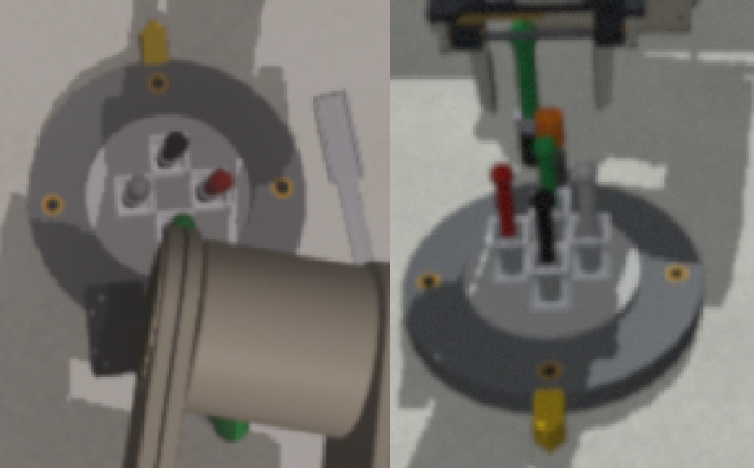

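The picture shows the knob at (548,125), centred between the open fingertips at about (485,105) and (602,105). The rack is untouched. Next I descend and grip.

move_arm([
  [0,0,0,1,0.15,-0.25,1],
  [0,0,0,1,0,0,1],
  [0,0,0,1,0,0,1],
  [0,0,0,1,0,0,1],
  [0,0,0,0,0,0,1],
  [0,0,0,0,0,0,-1],
  [0,0,0,0,0,0,-1],
  [0,0,0,0,0,0,-1],
  [0,0,0,0,0,0,-1],
  [0,0,0,0,0,0,-1],
  [0,0,0,0,0,0,-1],
  [0,0,0,0,0,0,-1],
  [0,0,0,0,0,0,-1],
], grip_force=30)

```text
t: 3.78
tool_pos: [0.4469, -0.0141, 0.0987]
orientation: [1.237, 1.571, -0.242]
contact_force: [1.1, -0.1, 0.4]
finger_gap: 0.044
```

```bash
python3 go.py .4455 -.0152 .115
```

```text
t 3.7833 pos [ 0.4469 -0.0141  0.0987] gap 0.04398029098462614 F [ 1.0863 -0.127   0.3885] jaw deg -84.71255580173232 toolx [ 0.0002 -0.0001 -1.    ]
delta cm in tool xyz [-1.6253 -0.149   0.1016]
```

Still closing.

move_arm([
  [0,0,0,0,0,0,-1],
  [0,0,0,0,0,0,-1],
  [0,0,0,0,0,0,-1],
  [0,0,0,0,0,0,-1],
  [0,0,0,0,0,0,-1],
  [0,0,0,0,0,0,-1],
  [0,0,0,0,0,0,-1],
])

```text
t: 4.37
tool_pos: [0.4468, -0.0141, 0.0987]
orientation: [-0.867, 1.571, -2.346]
contact_force: [-0.1, -0.6, 0.9]
finger_gap: 0.0274
```

```bash
python3 go.py
```

```text
t 4.3667 pos [ 0.4468 -0.0141  0.0987] gap 0.027441106026929583 F [-0.0526 -0.5616  0.901 ] jaw deg -84.71685132014352 toolx [-0.0001 -0.0001 -1.    ]
```

move_arm([
  [0,0,0,-0.3,0,0,-1],
  [0,0,0,-0.3,0,0,-1],
  [0,0,0,-0.3,0,0,-1],
  [0,0,0,-0.3,0,0,-1],
  [0,0,0,-0.3,0,0,-1],
  [0,0,0,-0.3,0,0,-1],
  [0,0,0,0,0,0,-1],
  [0,0,0,0,0,0,-1],
  [0,0,0,0,0,0,-1],
])

```text
t: 5.12
tool_pos: [0.4466, -0.014, 0.1164]
orientation: [-1.833, 1.57, 2.972]
contact_force: [3.3, -1.5, -9.8]
finger_gap: 0.0272
```

```bash
python3 go.py
```

```text
t 5.1167 pos [ 0.4466 -0.014   0.1164] gap 0.02721127913343245 F [ 3.2991 -1.5354 -9.7573] jaw deg -84.71359143386198 toolx [-0.0004  0.0001 -1.    ]
```

move_arm([
  [-2.5,0,0,0,0.011,0.5,-1],
  [-2.5,0,0,0,0.011,0.5,-1],
  [-2.5,0,0,0,0.011,0.5,-1],
  [-2.5,0,0,0,0.011,0.5,-1],
  [-2.5,0,0,0,0.011,0.5,-1],
  [-2.5,0,0,0,0.011,0.5,-1],
  [-2.5,0,0,0,0.011,0.5,-1],
  [-2.5,0,0,0,0.011,0.5,-1],
  [-2.5,0,0,0,0.011,0.5,-1],
  [-2.5,0,0,0,0.011,0.5,-1],
  [-2.5,0,0,0,0.011,0.5,-1],
  [-2.5,0,0,0,0.011,0.5,-1],
  [0,0,0,0,0,0,-1],
])

```text
t: 6.2
tool_pos: [0.4667, -0.07, 0.1159]
orientation: [-2.325, 1.569, 3.005]
contact_force: [0.0, -1.4, -8.7]
finger_gap: 0.0274
```

```bash
cat >> go.py <<'E'
v=s['tool_pos'][:2]-[.560,-.0046];print('radius',np.hypot(*v),'rack deg',np.degrees(np.arctan2(v[1],v[0])-.092)+180,'F in tool',M.T@s['contact_force'])
E
python3 go.py
```

```text
t 6.2 pos [ 0.4667 -0.07    0.1159] gap 0.02736746262168736 F [ 0.0373 -1.4496 -8.6717] jaw deg -54.616948830893975 toolx [-0.0023  0.0003 -1.    ]
radius 0.11394808834011258 rack deg 29.733810447988475 F in tool [ 8.6711 -0.7945  1.217 ]
```

move_arm([
  [-2.5,0,0,0,0.011,0.5,-1],
  [-2.5,0,0,0,0.011,0.5,-1],
  [-2.5,0,0,0,0.011,0.5,-1],
  [-2.5,0,0,0,0.011,0.5,-1],
  [-2.5,0,0,0,0.011,0.5,-1],
  [-2.5,0,0,0,0.011,0.5,-1],
  [-2.5,0,0,0,0.011,0.5,-1],
  [-2.5,0,0,0,0.011,0.5,-1],
  [-2.5,0,0,0,0.011,0.5,-1],
  [-2.5,0,0,0,0.011,0.5,-1],
  [-2.5,0,0,0,0.011,0.5,-1],
  [-2.5,0,0,0,0.011,0.5,-1],
  [-2.5,0,0,0,0.011,0.5,-1],
  [-2.5,0,0,0,0.011,0.5,-1],
  [-2.5,0,0,0,0.011,0.5,-1],
  [-2.5,0,0,0,0.011,0.5,-1],
  [-2.5,0,0,0,0.011,0.5,-1],
  [-2.5,0,0,0,0.011,0.5,-1],
  [-2.5,0,0,0,0.011,0.5,-1],
  [0,0,0,0,0,0,-1],
])

```text
t: 7.87
tool_pos: [0.5462, -0.1189, 0.1161]
orientation: [-1.997, 1.568, -2.122]
contact_force: [0.1, -9.7, -8.6]
finger_gap: 0.0274
```

```bash
python3 go.py .5706 -.1191 .1159
```

```text
t 7.8667 pos [ 0.5462 -0.1189  0.1161] gap 0.027405991728740593 F [ 0.1258 -9.7399 -8.5888] jaw deg -7.192529747967223 toolx [-0.0016 -0.0027 -1.    ]
delta cm in tool xyz [0.016  0.29   2.4182]
radius 0.11517381396797881 rack deg 77.86968654359376 F in tool [ 8.6146 -9.6229  1.3554]
```

move_arm([
  [-2.5,0,0,0,-0.02,0.5,-1],
  [-2.5,0,0,0,-0.02,0.5,-1],
  [-2.5,0,0,0,-0.02,0.5,-1],
  [-2.5,0,0,0,-0.02,0.5,-1],
  [-1.5,0,0,0,-0.02,0.3,-1],
  [0,0,0,0,0,0,-1],
  [0,0,0,0,0,0,-1],
])

```text
t: 8.45
tool_pos: [0.5693, -0.1202, 0.1162]
orientation: [-2.065, 1.569, -1.992]
contact_force: [1.3, -5.6, -9.2]
finger_gap: 0.0278
```

```bash
python3 go.py .5706 -.1191 .1159; python3 - <<'E'
from bench import r
import cv2,numpy as np
a=r.grab_frame("scene")["color"][120:300,180:320,::-1];b=r.grab_frame("top")["color"][130:310,250:400,::-1]
f=lambda i:cv2.resize(i,None,fx=2.6,fy=2.6,interpolation=3)
cv2.imwrite("pics/c2.png",np.hstack([f(b),f(a)]))
E
```

```text
t 8.45 pos [ 0.5693 -0.1202  0.1162] gap 0.02780715948237376 F [ 1.3275 -5.643  -9.1689] jaw deg 4.173445905075026 toolx [-0.0007 -0.0016 -1.    ]
delta cm in tool xyz [0.0296 0.1035 0.1377]
radius 0.11600545650572835 rack deg 89.32789648327986 F in tool [ 9.177  -5.7105  0.9209]
```

View pics/c2.png

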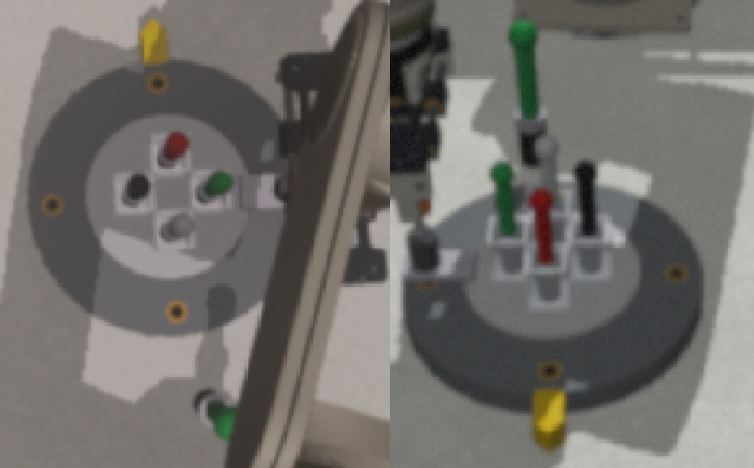

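The rack has turned almost the full quarter. Red is at the pointer, at (175,148) in the left half and (541,200) in the right half, and all four brushes are upright. Next I lower the pin.

move_arm([
  [0,0,0,0.2,-0.05,0,-1],
  [0,0,0,0.2,0,0,-1],
  [0,0,0,0.2,0,0,-1],
  [0,0,0,0.2,0,0,-1],
  [0,0,0,0,0,0,-1],
  [0,0,0,0,0,0,-1],
])

```text
t: 9.05
tool_pos: [0.5704, -0.1202, 0.1088]
orientation: [-0.5, 1.569, -0.426]
contact_force: [5.2, -5.4, -9.8]
finger_gap: 0.0277
```

```bash
python3 go.py
```

```text
t 9.05 pos [ 0.5704 -0.1202  0.1088] gap 0.027675814303337955 F [ 5.2053 -5.4107 -9.8397] jaw deg 4.245264251962447 toolx [ 0.002  -0.0009 -1.    ]
radius 0.11601687814116106 rack deg 89.86042887517938 F in tool [ 9.8547 -5.771   4.7718]
```

The lift is now about 10 mm and the spring still pulls down, so the pin is entering the hole. I lower the rest and centre it slightly.

move_arm([
  [0,0,0,0.2,0,0.1,-1],
  [0,0,0,0.2,0,0,-1],
  [0,0,0,0.2,0,0,-1],
  [0,0,0,0.2,0,0,-1],
  [0,0,0,0.2,0,0,-1],
  [0,0,0,0,0,0,-1],
  [0,0,0,0,0,0,-1],
])

```text
t: 9.63
tool_pos: [0.5713, -0.1201, 0.099]
orientation: [-0.575, 1.569, -0.501]
contact_force: [2.5, -5.1, -7.7]
finger_gap: 0.0272
```

```bash
python3 go.py
```

```text
t 9.6333 pos [ 0.5713 -0.1201  0.099 ] gap 0.02717614907806797 F [ 2.477  -5.1175 -7.695 ] jaw deg 4.2472845566534785 toolx [ 0.0018 -0.001  -1.    ]
radius 0.11607877240957352 rack deg 90.32869146646304 F in tool [ 7.7046 -5.2781  2.0778]
```

move_arm([
  [0,0,0,0,0,0,0],
  [0,0,0,0,0,0,0.5],
  [0,0,0,0,0,0,1],
  [0,0,0,0,0,0,1],
  [0,0,0,0,0,0,1],
  [0,0,0,0,0,0,1],
  [0,0,0,0,0,0,1],
  [0,0,0,0,0,0,1],
  [0,0,0,0,0,0,1],
  [0,0,0,0,0,0,1],
])

```text
t: 10.47
tool_pos: [0.5705, -0.1197, 0.0986]
orientation: [0.855, 1.571, 0.93]
contact_force: [-0.7, -0.1, -0.6]
finger_gap: 0.0895
```

```bash
python3 go.py
```

```text
t 10.4667 pos [ 0.5705 -0.1197  0.0986] gap 0.0894652284789547 F [-0.7257 -0.0855 -0.6423] jaw deg 4.282920467467562 toolx [ 0.  0. -1.]
radius 0.11553135613742344 rack deg 89.95492639125445 F in tool [ 0.6423 -0.0311 -0.7301]
```

move_arm([
  [0,0,0,-1,0,0,1],
  [0,0,0,-2,0,0,1],
  [0,0,0,-3,0,0,1],
  [0,0,0,-3,0,0,1],
  [0,0,0,-3,0,0,1],
  [0,0,0,-2,0,0,1],
  [0,0,0,0,-3,0,1],
  [0,0,0,0,-3,0,1],
  [0,0,0,0,-3,0,1],
  [0,0,0,0,-3,0,1],
  [0,0,0,0,-3,0,1],
  [0,0,0,0,-3,0,1],
  [0,0,0,0,-3,0,1],
  [0,0,0,0,-3,0,1],
  [0,0,0,0,0,0,1],
  [0,0,0,0,0,0,1],
])

```text
t: 11.8
tool_pos: [0.5879, -0.3605, 0.2386]
orientation: [2.308, 1.57, 2.38]
contact_force: [-0.5, 1.0, -0.3]
finger_gap: 0.0934
```

```bash
python3 go.py; python3 - <<'E'
from bench import r
import cv2,numpy as np
a=r.grab_frame("scene")["color"][120:300,160:300,::-1];b=r.grab_frame("top")["color"][130:310,250:400,::-1]
f=lambda i:cv2.resize(i,None,fx=2.6,fy=2.6,interpolation=3)
cv2.imwrite("pics/c3.png",np.hstack([f(b),f(a)]))
# predicted knob top/bottom px for pin home, in crop coords
g=r.grab_frame("scene")
for z in(.097,.131,.111,.145):
    p=g["mtx"]@(g["view"]@[.5706,-.1191,z,1])[:3];u,v=p[:2]/p[2];print(z,390+(u-160+.5)*2.6,(v-120+.5)*2.6)
E
```

```text
t 11.8 pos [ 0.5879 -0.3605  0.2386] gap 0.09338996272118297 F [-0.4663  1.0477 -0.2703] jaw deg 4.147171615369831 toolx [-0.0003  0.0003 -1.    ]
radius 0.3570248093008271 rack deg 89.21820038311938 F in tool [ 0.2708  1.0786 -0.3892]
0.097 470.28324403772086 228.71290626446282
0.131 465.0146539652074 199.9136627343288
0.111 468.1406320694735 217.00092962273135
0.145 462.77951604823966 187.69591940864973
```

View pics/c3.png

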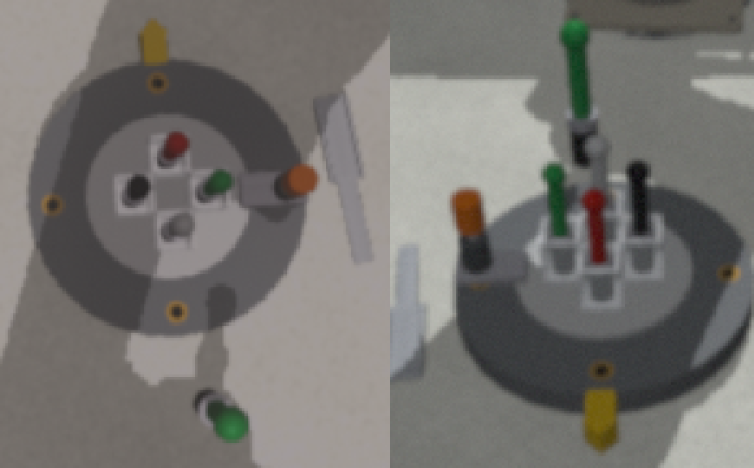

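The knob spans rows 190–237 in the right half. Its top centre is at about (467,199), against a prediction of (465,200) with the pin home and row 188 if it still rested on the base top. Red is at the pointer, the brushes are upright, and the shoehorn is where it was.

```bash
python3 -c "
from bench import r
print(r.finish_job())"
```

```text
the job is handed in; nothing more can be done
None
```

The job is handed in: I drew the pin about 18 mm, swung the rack +90° so the red brush faces the yellow pointer, and lowered the pin into the hole there. I then released the knob and backed the arm away, finishing at about 12 s of the 38 s allowed.

- **Pin:** the last pictures put the knob top within about 2 pixels of where it should be with the pin home. If the pin were still resting on the base's top, it would be about 12 pixels off. Tool height just before I let go also matched the starting height (0.099 m).
- **Rack angle:** the tool position at release gives about 90.0° of turn. I could not read the joint values directly.
- **Brushes and other objects:** all four brushes stand upright. The shoehorn looks unmoved. The dish and polish box were outside the last crops, but the arm passed well above the box and never went near the dish.
- **Disagreement:** there was up to 10 N of sideways force during the swing, from an error of about 1 mm in my estimate of the swivel axis. I moved the path outward slightly, and the force was gone once I let go.

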